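# Tamp the chips level in the finishing tub

## Task

Some of the ceramic chips in the little finisher's tub are standing on end; take the tamper by its handle and press the chips down flat and level with its foot, first in the half at the drain-spout end, then in the other half. Hold each press square and firm for about two seconds with a steady 15 N or so, never so hard that the tub sinks near its stops (keep under 20 N), and do not touch the chips with the fingers. Then stand the tamper upright in the middle of the rubber pad, let go, and leave the other things on the bench alone.

Things in the scene. Friction and masses are not known exactly. Their poses are not given: they have to be found in the camera images.
- tub_floor (a point): centre of the bottom of the small finisher's black tub, an open box on springs that moves only straight up and down: inside 124 mm (x) by 156 mm (y), walls 52 mm high above this point, 5 mm thick. z up; y points to the end wall with the short steel drain spout. It holds eight chips in two rows of four, 39 mm apart along y, the heel edges 38 mm either side of the middle
- machine: the finisher's fixed grey housing under the tub, 170 (x) x 210 (y) x 50 mm; origin: centre of its underside, 0 to 8 mm below the bench top; the tub's bottom is about 70 mm above this point, on the springs. The chips lie on a flat drain screen in two halves (spout half, other half), each clamped 3 to 15 mm above the tub's bottom at its own unmeasured height
- tub (a joint): how far the tub has sunk on its springs, m: about 0 with only the chips in it, +0.001 for each 12 N of downward push (stiff springs); it strikes its stops at 0.0034 (about 41 N)
- tamper: hand tamper, 0.45 kg, upright on the bench: flat steel foot 90 (x) x 66 (y) x 8 mm, round 42 mm collar up to 18 mm, upright square wooden handle 28 x 28 mm (sides along x and y) up to 150 mm. Origin: centre of the foot's underside; z up the handle. The foot fits one half of the tub, its 90 mm side along the tub's x, centred 39 mm from the tub's middle along y
- pad: square rubber parking pad fixed on the bench, 140 x 140 mm, 4 mm thick; origin at the centre of its underside, z up
- chip0: ceramic chip, 45 g: sloping block 32 mm wide (y), 18 mm thick (z). Lying flat (z up) its underside runs from x = 0 to +34 mm, its top from -9 to +13 mm. Origin: middle of the heel's lower edge (x = z = 0). Standing chips rest on the 20 mm heel face, x axis rising 63 degrees, tip 30 mm above the drain screen; pressed on the tip they tip over along x and lie flat; front row (nearer the robot), x pointing to the tub's middle
- chip1: another chip like chip0; front row (nearer the robot), x pointing to the tub's middle
- chip2: another chip like chip0; front row (nearer the robot), x pointing to the tub's middle
- chip3: another chip like chip0; front row (nearer the robot), x pointing to the tub's middle
- chip4: another chip like chip0; back row, x pointing to the tub's middle
- chip5: another chip like chip0; back row, x pointing to the tub's middle
- chip6: another chip like chip0; back row, x pointing to the tub's middle
- chip7: another chip like chip0; back row, x pointing to the tub's middle
- bearing: steel bearing ring, 42 mm across, 14 mm high, lying on the bench: a bystander; origin at the centre of its underside
- wrench: steel open wrench, 190 mm long, lying on the bench: a bystander; origin at the centre of its underside
- hammer: hammer lying on the bench: a bystander; origin at the centre of its underside
- screwdriver: screwdriver with a wooden handle lying on the bench: a bystander; origin at the centre of its underside
- jar: glass jar with a steel cap, 64 mm across and 85 mm tall: a bystander; origin at the centre of its underside
Not all that is in view belongs to the job. What is shaped like the chip3 but pink or red is not meant.

How it is judged:
On the way, in this order (a step that is already met when the one before it is completed fails the run):
1. the tamper's foot, inside the spout half of the tub and level, presses the tub down 0.8 to 1.7 mm (about 10 to 20 N) for 1 s (y of tamper in the frame of tub_floor between 0.02 and 0.06 m and x of tamper in the frame of tub_floor between -0.03 and 0.03 m and z of tamper in the frame of tub_floor below 0.042 m and angle between tamper's own z axis and vertical below 0.15 rad and value of joint tub between 0.0008 and 0.0017 m), for 1 s.
2. then the same in the other half (y of tamper in the frame of tub_floor between -0.06 and -0.02 m and x of tamper in the frame of tub_floor between -0.03 and 0.03 m and z of tamper in the frame of tub_floor below 0.042 m and angle between tamper's own z axis and vertical below 0.15 rad and value of joint tub between 0.0008 and 0.0017 m), for 1 s.
At the end, for the whole second after the job is handed in: All eight chips lie flat on the drain screen in the tub (within 0.2 rad, none standing or riding on another) and at rest; the tamper stands upright on its foot on the rubber pad, within 35 mm of its centre, released and still; nothing presses on the tub (((angle between chip0's own z axis and vertical below 0.2 rad and z of chip0 in the frame of tub_floor below 0.0185 m) or (angle between chip0's own z axis and vertical above 2.94 rad and z of chip0 in the frame of tub_floor below 0.037 m)) and z of each of chip0, chip1, chip2, chip3, chip4, chip5, chip6, chip7 in the frame of tub_floor above -0.004 m and linear speed of each of chip0, chip1, chip2, chip3, chip4, chip5, chip6, chip7, tamper below 0.02 m/s and ((angle between chip1's own z axis and vertical below 0.2 rad and z of chip1 in the frame of tub_floor below 0.0185 m) or (angle between chip1's own z axis and vertical above 2.94 rad and z of chip1 in the frame of tub_floor below 0.037 m)) and ((angle between chip2's own z axis and vertical below 0.2 rad and z of chip2 in the frame of tub_floor below 0.0185 m) or (angle between chip2's own z axis and vertical above 2.94 rad and z of chip2 in the frame of tub_floor below 0.037 m)) and ((angle between chip3's own z axis and vertical below 0.2 rad and z of chip3 in the frame of tub_floor below 0.0185 m) or (angle between chip3's own z axis and vertical above 2.94 rad and z of chip3 in the frame of tub_floor below 0.037 m)) and ((angle between chip4's own z axis and vertical below 0.2 rad and z of chip4 in the frame of tub_floor below 0.0185 m) or (angle between chip4's own z axis and vertical above 2.94 rad and z of chip4 in the frame of tub_floor below 0.037 m)) and ((angle between chip5's own z axis and vertical below 0.2 rad and z of chip5 in the frame of tub_floor below 0.0185 m) or (angle between chip5's own z axis and vertical above 2.94 rad and z of chip5 in the frame of tub_floor below 0.037 m)) and ((angle between chip6's own z axis and vertical below 0.2 rad and z of chip6 in the frame of tub_floor below 0.0185 m) or (angle between chip6's own z axis and vertical above 2.94 rad and z of chip6 in the frame of tub_floor below 0.037 m)) and ((angle between chip7's own z axis and vertical below 0.2 rad and z of chip7 in the frame of tub_floor below 0.0185 m) or (angle between chip7's own z axis and vertical above 2.94 rad and z of chip7 in the frame of tub_floor below 0.037 m)) and angle between tamper's own z axis and vertical below 0.08 rad and horizontal distance between tamper and pad below 0.035 m and height (world z) of tamper between 0.001 and 0.009 m and value of joint tub below 0.0005 m); the robot touches nothing.
It fails at once if the tub is pushed down more than 2.7 mm (over about 32 N), near its stops (value of joint tub above 0.0027 m).
It fails at once if the fingers push on a chip (contact force between the fingers and chip0 above 1 N or contact force between the fingers and chip1 above 1 N or contact force between the fingers and chip2 above 1 N or contact force between the fingers and chip3 above 1 N or contact force between the fingers and chip4 above 1 N or contact force between the fingers and chip5 above 1 N or contact force between the fingers and chip6 above 1 N or contact force between the fingers and chip7 above 1 N).
It fails at once if a bystander is moved more than 30 mm (distance of any of bearing, wrench, hammer, screwdriver, jar from where it was at the start of the episode above 0.03 m).
It also fails if it takes over 72 s, if anything falls off the work surface, if the arm or the gripper's body presses on something with over 40 N, if the wrist force passes 120 N, or if a joint passes its speed limit or range.

## Robot

A 6-joint arm with a two-finger parallel gripper is mounted at the origin on the work surface. World frame = base frame: x ahead of the robot, y to its left, z up, the work surface at z = 0. Lengths are in m, angles in rad, forces in N, time in s.
With the tool pointing down it reaches from about 0.375 to 0.975 m from the base axis. Payload 3.8 kg.
Tool frame: the origin (TCP) lies at the very end of the fingers, on their centre line; the grasp point (between the pads) lies 19 mm behind it; z points along the fingers, y is the line along which they close (so a half turn about z gives the same grasp; the last joint's range is limited). The gripper opens to 85 mm and grips with 20 to 120 N. Pads are 22 mm wide; open, the fingers measure 114 mm over their backs; the gripper's body (76 mm by 85 mm) begins 54 mm behind the grasp point. The pads swing forward as they close: fully open they stand 13 mm farther back than shut.
Start: joints at [-1.349, 0.264, 1.604, -0, 1.274, -0.037], TCP at [0.173, -0.653, 0.231] pointing down, gripper open.
Joint ranges: [-2.63, 2.63], [-0.94, 2.18], [0.31, 2.57], [-1.31, 4.45], [0, 2.66], [-2.55, 2.55]. Speed limits (rad/s): [2.57, 2.57, 3.14, 3.14, 3.14, 3.14].

## Interface

Orientations are given as a rotation vector (axis times angle).
In Python, from workcell import monitor, viewer, job gives the robot as it stands. The module is installed in compiled form; this text tells all that it offers.
- The arm moves only by the tool step_arm, never from a script. Its argument "series" is one flat list of numbers, 4 for each row, row after row: the shift along the tool's x, y, z in m, then the turn about the tool's z in rad. A call has 1 to 8 rows; each row is the pose to reach, as a shift and turn from the pose commanded when the call began, along the tool's axes at that moment; what a row does not reach only later rows make up. A row lasts 1/8 s, in which the tool goes at most 62.5 mm and 10.7 degrees, less where a joint would pass 70% of its speed; a pose out of reach is approached as far as the arm can. A call with a gripper value outside its range is refused whole. "gripper" is the opening, from 0 (shut) to 1 (fully open), set as the call begins (left out, the last holds). The fingers move at their own pace and stop on an object; "newtons" is the grip in N (left out, the last holds). Time passes only in rows, so rows that repeat a pose let the fingers close. It gives the time, the measured TCP pose, the force, the opening and the grip force at its end, in the units of the state.
- monitor.read_state(): the state, without advancing time (a new reading comes with each control period).
- viewer.read_camera(name): name is "scene" or "top"; returns a dict with "image" (384x512x3 uint8, red, green, blue), "intrinsics" (3x3 intrinsics, pixels), "T" (4x4, takes a point from camera to world coordinates). Camera axes: x right, y up, looking along -z (the intrinsics and any distortion apply to the point x, -y, -z); pixel columns grow to the right and rows downward; lengths in m; the calibration is good to about 2 mm. A picture is of the moment at which its call begins. There is no depth.
- job.finish_job(): hands the job in; it is judged then, once.
Trained networks look in a picture, given as the dict that the camera call returned (one of the last four; its "shot" number tells which), for a name from the list of things; names that differ only in an ending like _2 or _b are one class to them, and where a whole thing is asked for, a point or a joint stands for the part that bears it (a point fixed in the world has none). Each returns a list of dicts, best first, with "score" (0 to 1); they miss things now and then, are a little off and sometimes report something else, mostly with a low value. They report only what shows in the picture. A call takes as long as a camera call. They do not tell look-alikes from the thing itself.
- viewer.boxes_of(picture, label): "extent" ([centre column, centre row, width, height] in pixels, round what is visible of it).
- viewer.spot_point(picture, label): "point" ([column, row] in pixels: a listed point, or the origin of a listed thing).
The state is a dict: "time": time; "q": joint angles; "joint_vel": joint speeds; "joint_torque": joint torques, N m; "tool_pos": TCP position; "tcp_rot": TCP orientation; "wrist_force": force on the tool from outside, world axes, zero at the start; "torque": the same for the moment, N m; "width": opening from 0.0 (shut) to 1.0 (fully open); "grip_force": force on a finger pad.
Only numpy, scipy, OpenCV 4.12 (cv2) and the standard library are available. Lean on these libraries where they do the work, as an engineer would, in place of code of your own. Each camera call takes 0.05 s, during which the arm holds its last target. There are 200 camera calls.

## Working session

There is one attempt and no reset: what is moved stays moved. The work goes in short steps, Python scripts to look and compute and a tool call to move; the robot and the scene stay as the last step left them, time stands still between calls to the robot, and variables do not carry over. Pictures are saved under pics/ and viewed, at most 10 in all, crops included, and the job is handed in when it is done.

Besides the shell and the picture viewer there is one more tool, called after "Request:" as a command line: name --argument value ..., lists and objects as JSON in quotes. step_arm: Moves the arm, as the interface text tells. Its arguments: {"type":"object","properties":{"series":{"type":"array"},"gripper":{"type":"number"},"newtons":{"type":"number"}},"required":["series"]}

```bash
mkdir -p pics; cat > h.py <<'E'
import numpy as np, cv2
from workcell import monitor, viewer, job
def ray(p,uv,z):
    K=p["intrinsics"];T=np.array(p["T"])
    d=np.linalg.inv(K)@np.array([uv[0],uv[1],1.]); d=T[:3,:3]@np.array([d[0],-d[1],-d[2]])
    o=T[:3,3]; return o+d*(z-o[2])/d[2]
def save(p,n): cv2.imwrite("pics/"+n+".png",np.ascontiguousarray(p["image"][:,:,::-1]))
E
python3 - <<'E'
from h import *
for c in ["top","scene"]:
    p=viewer.read_camera(c); save(p,c+"0")
    print(c,np.array(p["T"])[:3,3].round(3), p["intrinsics"][0][0])
    for l,z in [("tub_floor",.066),("tamper",0),("pad",0),("machine",0),("jar",0),("hammer",0),("bearing",0),("wrench",0),("screwdriver",0)]:
        for d in viewer.spot_point(p,l)[:2]: print(l,round(d["score"],2),np.round(d["point"]),ray(p,d["point"],z).round(3))
s=monitor.read_state();print(s)
E
```

```text
top [0.359 0.031 1.038] 365.651435372892
tub_floor 0.81 [322. 175.] [ 0.594 -0.16   0.066]
tub_floor 0.22 [212. 125.] [0.738 0.145 0.066]
tamper 0.55 [170. 165.] [0.637 0.271 0.   ]
pad 0.68 [169. 224.] [0.466 0.265 0.   ]
machine 0.68 [320. 181.] [ 0.593 -0.166  0.   ]
jar 0.61 [111. 211.] [0.501 0.435 0.   ]
jar 0.43 [228. 180.] [0.596 0.1   0.   ]
hammer 0.96 [313. 117.] [ 0.792 -0.151  0.   ]
bearing 0.69 [228. 179.] [0.596 0.101 0.   ]
bearing 0.4 [167. 165.] [0.639 0.279 0.   ]
wrench 0.59 [393. 212.] [ 0.503 -0.373  0.   ]
screwdriver 0.68 [212. 122.] [0.772 0.151 0.   ]
scene [ 1.154 -0.849  0.761] 465.8777095904417
tub_floor 0.71 [215. 242.] [ 0.594 -0.152  0.066]
tub_floor 0.66 [334. 223.] [0.8   0.08  0.066]
tamper 0.84 [312. 192.] [0.642 0.281 0.   ]
pad 0.79 [260. 177.] [0.458 0.271 0.   ]
machine 0.83 [216. 263.] [ 0.596 -0.152  0.   ]
jar 0.56 [293. 163.] [0.502 0.411 0.   ]
hammer 0.66 [286. 289.] [ 0.786 -0.137 -0.   ]
bearing 0.53 [266. 216.] [0.593 0.089 0.   ]
bearing 0.5 [223. 253.] [ 0.585 -0.111  0.   ]
wrench 0.71 [120. 299.] [ 0.488 -0.369  0.   ]
{'time': 1.0, 'q': array([-1.34888550e+00,  2.63878551e-01,  1.60398666e+00, -1.76098119e-05,
        1.27372988e+00, -3.68757766e-02]), 'joint_vel': array([ 5.37326960e-05, -4.17166623e-04, -1.07219229e-03, -4.94838399e-04,
        2.05484949e-05, -3.20376305e-04]), 'joint_torque': array([ 8.12657818e-04, -5.15074861e+01, -3.67733788e+01, -1.18673875e-04,
        5.21147831e-04,  2.21564207e-06]), 'tool_pos': array([ 0.17274422, -0.65251283,  0.23130141]), 'tcp_rot': array([-3.11532816e+00, -4.05375591e-01,  2.66901415e-05]), 'wrist_force': array([0.07518066, 0.32945635, 0.36748129]), 'torque': array([-0.01095402, -0.04179723,  0.03126403]), 'grip_force': 0.0, 'width': 1.0001988886398312}
```

```bash
python3 - <<'E'
import cv2
t=cv2.imread("pics/top0.png"); s=cv2.imread("pics/scene0.png")
cv2.imwrite("pics/a.png",cv2.resize(t[70:270,80:450],(800,432),interpolation=cv2.INTER_CUBIC))
cv2.imwrite("pics/b.png",cv2.resize(s[110:330,90:380],(790,600),interpolation=cv2.INTER_CUBIC))
E
```

```text
(no output)
```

View pics/a.png

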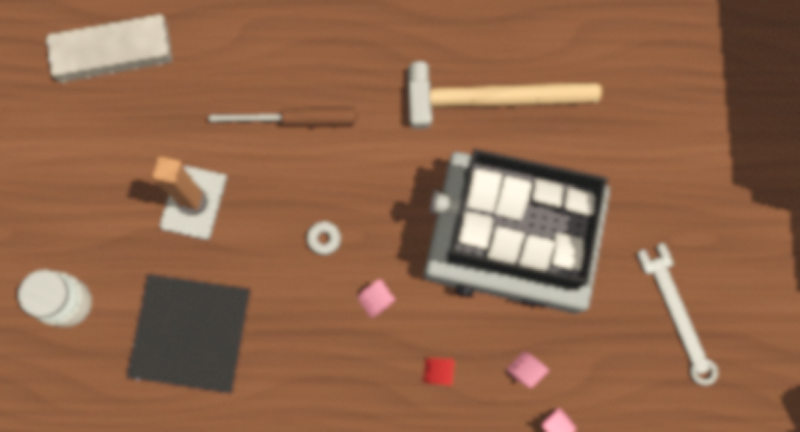

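View pics/b.png

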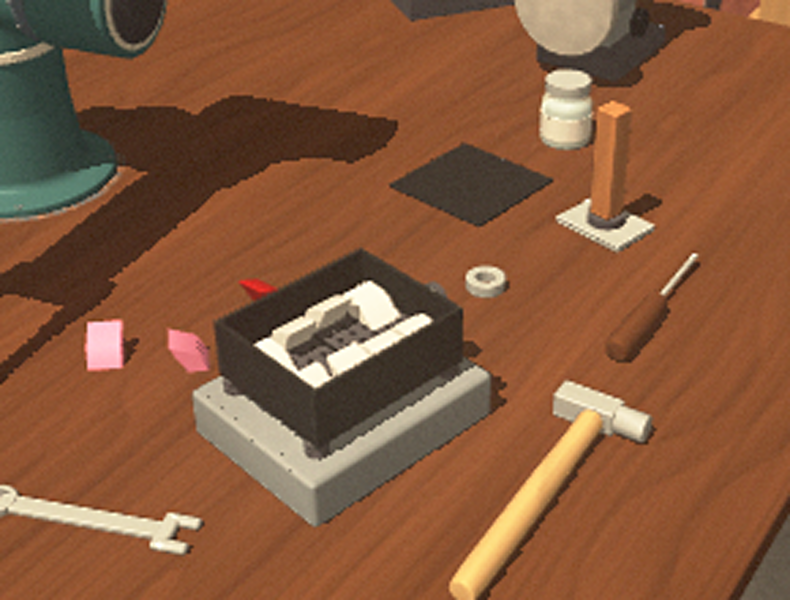

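Top: tub around full-image (322,170), its spout on the left (+y) end and rotated roughly −13°. The tamper stands at (170,165) and the pad at (168,224). The back row has two standing chips and there are gaps at the other end. I'll fit the box models to the silhouettes.

```bash
cat >> h.py <<'E'
from scipy.optimize import minimize
def proj(p,P):
    T=np.array(p["T"]);c=(np.asarray(P)-T[:3,3])@T[:3,:3]
    q=np.c_[c[:,0],-c[:,1],-c[:,2]]@np.array(p["intrinsics"]).T
    return q[:,:2]/q[:,2:]
def box(dx,dy,z0,z1): return np.array([[sx*dx/2,sy*dy/2,z] for sx in(-1,1) for sy in(-1,1) for z in(z0,z1)])
def place(B,x,y,z,a):
    c,s=np.cos(a),np.sin(a); return B@np.array([[c,s,0],[-s,c,0],[0,0,1]])+[x,y,z]
def blob(m,near):  # component hull nearest to px
    n,l,st,ce=cv2.connectedComponentsWithStats(m.astype(np.uint8))
    k=[i for i in range(1,n) if st[i,4]>40]; i=min(k,key=lambda i:np.hypot(*(ce[i]-near)))
    c=np.argwhere(l==i)[:,::-1].astype(np.int32); return cv2.convexHull(c).reshape(-1,2)
def fill(h,S=4):
    m=np.zeros((384*S,512*S),np.uint8); cv2.fillConvexPoly(m,cv2.convexHull(np.round((h+.5)*S).astype(np.int32)),1); return m
def fit(obs,x0,free):  # obs: (pic, hull, box)
    tg=[fill(h) for _,h,_ in obs]
    def f(v):
        w=np.array(x0,float); w[free]=v; c=0
        for (p,h,B),t in zip(obs,tg):
            m=fill(proj(p,place(B,*w))); c+=1-(m&t).sum()/(m|t).sum()
        return c/len(obs)
    v0=np.array(x0,float)[free]; st=np.array([.015,.015,.006,.1])[free]
    for _ in range(2):
        r=minimize(f,v0,method="Nelder-Mead",options=dict(initial_simplex=np.vstack([v0]+[v0+st*e for e in np.eye(len(v0))]),xatol=1e-4,fatol=1e-5)); v0=r.x;st=-st/2
    w=np.array(x0,float); w[free]=v0; return w.round(4),round(r.fun,3)
def masks(p):
    hsv=cv2.cvtColor(p["image"],cv2.COLOR_RGB2HSV).astype(int); H,S,V=hsv[...,0],hsv[...,1],hsv[...,2]
    return (V<75)&(S<110), (H>5)&(H<20)&(S>120)&(V>165), (S<70)&(V>140)
E
cat > m.py <<'E'
from h import *
a=viewer.read_camera("top"); b=viewer.read_camera("scene")
ma,mb=masks(a),masks(b)
hull=lambda p,m,n: blob(m,np.array(n))
tub=box(.134,.166,-.005,.052); hd=box(.028,.028,.018,.15); ft=box(.09,.066,0,.008); pd=box(.14,.14,0,.004)
for n,h in [("ta",hull(a,ma[0],(322,168))),("tb",hull(b,mb[0],(213,235))),("ha",hull(a,ma[1],(162,157))),("hb",hull(b,mb[1],(315,169))),("fa",hull(a,ma[2],(169,163))),("fb",hull(b,mb[2],(312,193))),("pa",hull(a,ma[0],(168,224))),("pb",hull(b,mb[0],(262,177)))]:
    print(n,h.min(0),h.max(0)); globals()[n]=h
print("tub",fit([(a,ta,tub),(b,tb,tub)],[.594,-.157,.066,-.2],[0,1,2,3]))
print("tub top",fit([(a,ta,tub)],[.594,-.157,.066,-.2],[0,1,3]))
print("handle",fit([(a,ha,hd),(b,hb,hd)],[.639,.275,0,-.2],[0,1,3]))
print("foot",fit([(a,fa,ft),(b,fb,ft)],[.639,.275,0,-.2],[0,1,3]))
print("pad",fit([(a,pa,pd),(b,pb,pd)],[.462,.268,0,-.2],[0,1,3]))
E
python3 m.py
```

```text
ta [287 140] [359 203]
tb [169 202] [259 276]
ha [150 142] [164 154]
hb [307 147] [321 189]
fa [154 147] [184 180]
fb [294 183] [329 201]
pa [140 199] [193 250]
pb [234 163] [292 192]
tub (array([ 0.5995, -0.1552,  0.065 , -0.2097]), np.float64(0.053))
tub top (array([ 0.5988, -0.1569,  0.066 , -0.2321]), np.float64(0.063))
handle (array([0.6411, 0.2741, 0.    , 0.3096]), np.float64(0.426))
foot (array([ 0.6421,  0.2733,  0.    , -0.2309]), np.float64(0.122))
pad (array([ 0.4646,  0.2741,  0.    , -0.1339]), np.float64(0.096))
```

```bash
cat >> h.py <<'E'
from scipy.spatial.transform import Rotation as Ro
def go(x,y,z,psi):
    s=monitor.read_state(); R=Ro.from_rotvec(s["tcp_rot"]).as_matrix(); yaw=np.arctan2(R[1,0],R[0,0])
    d=R.T@(np.array([x,y,z])-s["tool_pos"]); print("t",round(s["time"],2),"pos",s["tool_pos"].round(4),"yaw",yaw.round(3),"tilt",R[2].round(4),"F",s["wrist_force"].round(1),"w",round(s["width"],3),"shift",d.round(4),"turn",round((yaw-psi+np.pi)%(2*np.pi)-np.pi,3))
E
python3 -c "
from h import *
go(.641,.274,.25,1.35)"
```

```text
t 1.1 pos [ 0.1727 -0.6525  0.2313] yaw 0.259 tilt [ 0.  0. -1.] F [0.2 0.2 0.3] w 0.999 shift [ 0.6897 -0.7759 -0.0187] turn -1.091
```

Request:
step_arm --series '[0.04, -0.045, -0.0187, -0.13, 0.08, -0.09, -0.0187, -0.26, 0.12, -0.135, -0.0187, -0.39, 0.16, -0.18, -0.0187, -0.52, 0.2, -0.225, -0.0187, -0.65, 0.24, -0.27, -0.0187, -0.78, 0.28, -0.315, -0.0187, -0.91, 0.32, -0.36, -0.0187, -1.09]' --gripper 1 --newtons 80

```text
time: 2.1
tool_pos: [0.3906, -0.2209, 0.2505]
tcp_rot: [2.448, 1.967, 0.001]
wrist_force: [1.4, -0.6, -0.4]
width: 0.997
grip_force: 0.0
```

```bash
python3 -c "
from h import *
go(.641,.274,.25,1.35)"
```

```text
t 2.1 pos [ 0.3906 -0.2209  0.2505] yaw 1.354 tilt [-4.0e-04  1.5e-03 -1.0e+00] F [ 1.4 -0.6 -0.4] w 0.997 shift [5.372e-01 1.380e-01 4.000e-04] turn 0.004
```

Request:
step_arm --series '[0.055, 0.014, 0, 0, 0.11, 0.028, 0, 0, 0.165, 0.042, 0, 0, 0.22, 0.056, 0, 0, 0.275, 0.07, 0, 0, 0.33, 0.084, 0, 0, 0.385, 0.098, 0, 0, 0.42, 0.11, 0, 0]'

```text
time: 3.1
tool_pos: [0.5905, 0.1655, 0.25]
tcp_rot: [-2.452, -1.964, -0.001]
wrist_force: [0.4, 0.3, 0.8]
width: 0.999
grip_force: 0.0
```

```bash
sed -i '/^print("tub top/d' m.py; cat >> m.py <<'E'
a["image"],
go(.641,.274,.25,1.35)
E
python3 m.py; python3 -c "
from h import *
p=viewer.read_camera('top')['image'];s=viewer.read_camera('scene')['image']
r=lambda i:cv2.resize(np.ascontiguousarray(i[:,:,::-1]),(400,400),interpolation=cv2.INTER_CUBIC)
cv2.imwrite('pics/c.png',np.hstack([r(p[120:200,130:210]),r(s[130:210,275:355])]))"
```

```text
Traceback (most recent call last):
  File "m.py", line 6, in <module>
    for n,h in [("ta",hull(a,ma[0],(322,168))),("tb",hull(b,mb[0],(213,235))),("ha",hull(a,ma[1],(162,157))),("hb",hull(b,mb[1],(315,169))),("fa",hull(a,ma[2],(169,163))),("fb",hull(b,mb[2],(312,193))),("pa",hull(a,ma[0],(168,224))),("pb",hull(b,mb[0],(262,177)))]:
                                                                                    ~~~~^^^^^^^^^^^^^^^^^^^
  File "m.py", line 4, in <lambda>
    hull=lambda p,m,n: blob(m,np.array(n))
                       ~~~~^^^^^^^^^^^^^^^
  File "h.py", line 18, in blob
    k=[i for i in range(1,n) if st[i,4]>40]; i=min(k,key=lambda i:np.hypot(*(ce[i]-near)))
                                               ~~~^^^^^^^^^^^^^^^^^^^^^^^^^^^^^^^^^^^^^^^^
ValueError: min() iterable argument is empty
```

View pics/c.png

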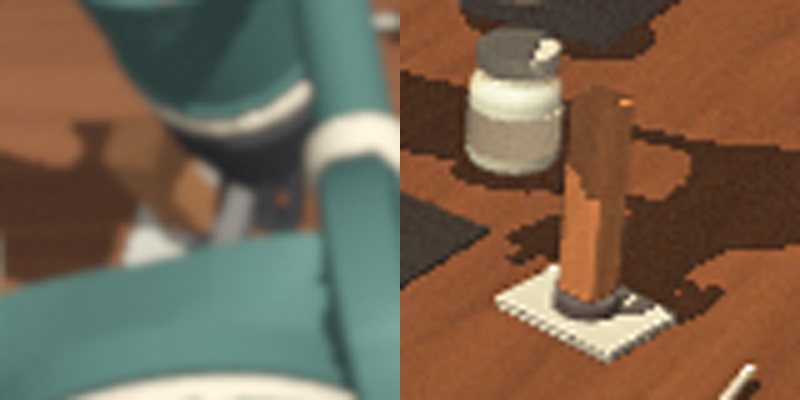

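The scene view (right) shows the tamper upright with handle foot at about (313,190). The arm hides the top view. I'll check the tamper position from the handle top and foot corners in the first picture.

```bash
python3 - <<'E'
from h import *
a=viewer.read_camera("top");b=viewer.read_camera("scene")
print(ray(a,(80+167/2.162,70+170/2.16),.15),ray(a,(170,162.8),.008),ray(b,(275+183/5,130+100/5),.15), ray(b,(275+185/5,130+312/5),.008))
go(.64,.273,.25,1.32)
E
```

```text
[0.64056948 0.27141417 0.15      ] [0.6429113  0.27016159 0.008     ] [0.63601342 0.2650304  0.15      ] [0.64797178 0.26625944 0.008     ]
t 3.4 pos [0.5892 0.1621 0.2498] yaw 1.348 tilt [-6.e-04 -4.e-04 -1.e+00] F [ 1.2 -0.8  0.2] w 1.001 shift [ 0.1194  0.025  -0.0002] turn 0.028
```

Request:
step_arm --series '[0.04, 0.008, 0, 0.0, 0.08, 0.016, 0, 0.02, 0.117, 0.0245, 0, 0.028, 0.117, 0.0245, 0.04, 0.028, 0.117, 0.0245, 0.09, 0.028, 0.117, 0.0245, 0.13, 0.028, 0.117, 0.0245, 0.15, 0.028, 0.117, 0.0245, 0.15, 0.028]'

```text
time: 4.4
tool_pos: [0.6383, 0.2703, 0.0986]
tcp_rot: [-2.481, -1.925, 0.005]
wrist_force: [0.2, 0.0, -0.1]
width: 0.998
grip_force: 0.0
```

```bash
python3 - <<'E'
from h import *
go(.641,.271,.10,1.32)
p=viewer.read_camera('top')['image'];s=viewer.read_camera('scene')['image']
r=lambda i:cv2.resize(np.ascontiguousarray(i[:,:,::-1]),(400,400),interpolation=cv2.INTER_CUBIC)
cv2.imwrite('pics/d.png',np.hstack([r(p[120:200,130:210]),r(s[130:210,275:355])]))
E
```

```text
t 4.4 pos [0.6383 0.2703 0.0986] yaw 1.32 tilt [-0.0019 -0.0026 -1.    ] F [ 0.2  0.  -0.1] w 0.998 shift [ 0.0014  0.0024 -0.0014] turn -0.0
```

View pics/d.png

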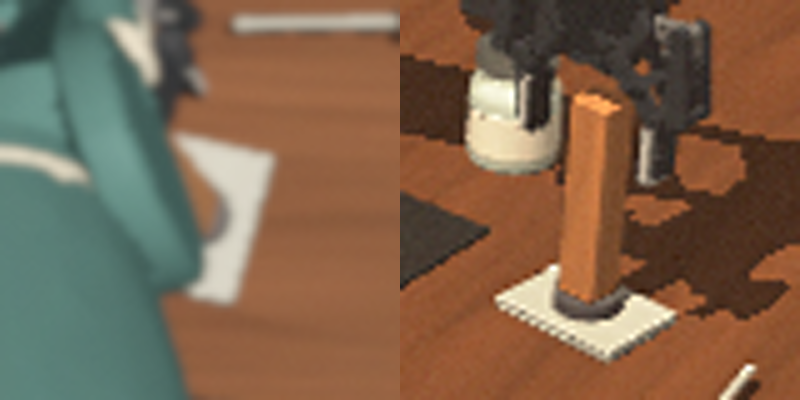

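The fingers straddle the handle: tips at crop (535,125) and (655,180), with the handle between them at (598,150). Closing.

Request:
step_arm --series '[0, 0, 0, 0, 0, 0, 0, 0, 0, 0, 0, 0, 0, 0, 0, 0, 0, 0, 0, 0, 0, 0, 0, 0, 0, 0, 0, 0]' --gripper 0 --newtons 80

```text
time: 5.38
tool_pos: [0.6401, 0.2718, 0.1009]
tcp_rot: [2.481, 1.927, 0.002]
wrist_force: [1.1, -0.4, 4.4]
width: 0.314
grip_force: 79.4
```

Request:
step_arm --series '[0, 0, -0.02, 0, 0, 0, -0.05, 0, 0, 0, -0.09, 0, 0, 0, -0.13, 0, 0, 0, -0.16, 0, 0, 0, -0.16, 0, 0, 0, -0.16, 0]'

```text
time: 6.25
tool_pos: [0.638, 0.2712, 0.2575]
tcp_rot: [-2.48, -1.926, 0.006]
wrist_force: [-0.6, 0.3, -5.7]
width: 0.321
grip_force: 79.7
```

```bash
python3 - <<'E'
from h import *
go(.6075,-.118,.26,1.571-.22)
b=viewer.read_camera("scene");mb=masks(b); save(b,"s1")
s=cv2.resize(b["image"][60:220,250:410][:,:,::-1].copy(),(560,560));cv2.imwrite("pics/e.png",s)
E
```

```text
t 6.25 pos [0.638  0.2712 0.2575] yaw 1.321 tilt [-0.0023 -0.0034 -1.    ] F [-0.6  0.3 -5.7] w 0.321 shift [-0.3846  0.0667 -0.0018] turn -0.03
```

View pics/e.png

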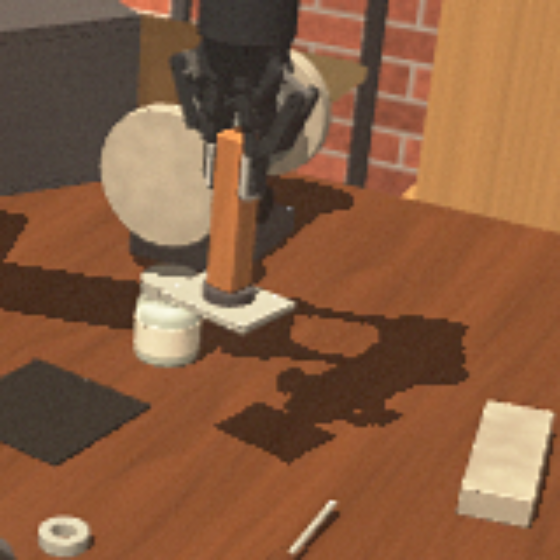

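Tamper held upright in the gripper: foot at crop (218,293), level. Moving to above the spout half.

Request:
step_arm --series '[-0.03, 0.006, 0, 0, -0.08, 0.014, 0, 0, -0.13, 0.023, 0, 0, -0.18, 0.031, 0, -0.01, -0.23, 0.04, 0, -0.02, -0.28, 0.049, 0, -0.03, -0.33, 0.057, 0, -0.03, -0.365, 0.064, 0, -0.03]'

```text
time: 7.3
tool_pos: [0.6091, -0.0999, 0.2571]
tcp_rot: [-2.451, -1.96, 0.005]
wrist_force: [0.5, -0.5, -6.0]
width: 0.32
grip_force: 79.5
```

Request:
step_arm --series '[-0.01, 0.001, 0, 0, -0.018, 0.002, 0, 0, -0.018, 0.002, 0, 0, -0.018, 0.002, 0, 0]'

```text
time: 7.8
tool_pos: [0.6092, -0.1148, 0.2597]
tcp_rot: [-2.45, -1.965, -0.0]
wrist_force: [-0.3, 0.2, -4.5]
width: 0.323
grip_force: 79.6
```

```bash
python3 - <<'E'
from h import *
go(.6075,-.118,.26,1.571-.22)
s=monitor.read_state()["tool_pos"]
b=viewer.read_camera("scene");a=viewer.read_camera("top");mb=masks(b);ft=box(.09,.066,0,.008)
P=[s[0],s[1],s[2]-.10,-.22]
h=blob(mb[2],proj(b,[[P[0],P[1],P[2]]])[0]); print(h.min(0),h.max(0),proj(b,place(ft,*P)).min(0),proj(b,place(ft,*P)).max(0))
print(fit([(b,h,ft)],P,[0,1,3]))
u=cv2.resize(b["image"][130:290,150:310][:,:,::-1].copy(),(480,480));v=cv2.resize(a["image"][130:220,270:376][:,:,::-1].copy(),(318,270))
cv2.imwrite("pics/f.png",np.hstack([u,np.vstack([v,np.zeros((210,318,3),np.uint8)])]))
E
```

```text
t 7.8 pos [ 0.6092 -0.1148  0.2597] yaw 1.352 tilt [ 5.e-04 -5.e-04 -1.e+00] F [-0.3  0.2 -4.5] w 0.323 shift [-0.0035 -0.0009 -0.0003] turn 0.001
[183 193] [252 251] [204.55323108 189.07538766] [251.40010717 217.87364558]
(array([ 0.641 , -0.2098,  0.1597, -0.0967]), np.float64(0.614))
```

View pics/f.png

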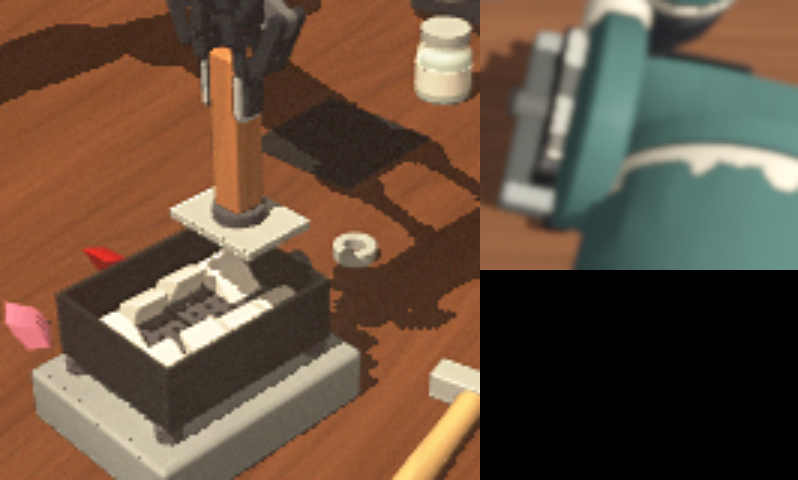

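Foot is level above the spout half: corners at crop (171,211), (249,255), (310,220). Below it, standing chips show near (230,270). Checking the foot centre against the tub.

```bash
python3 - <<'E'
from h import *
b=viewer.read_camera("scene");mb=masks(b);ft=box(.09,.066,0,.008)
s=monitor.read_state()["tool_pos"]
m=mb[2].copy(); yy,xx=np.mgrid[:384,:512]
# cut everything below the foot's lower edges (L->F->R), crop px -> full
L,F,Rr=[np.array([150+x/3,130+y/3]) for x,y in((171,214),(249,258),(310,225))]
cut=np.where(xx<F[0],L[1]+(xx-L[0])*(F[1]-L[1])/(F[0]-L[0]),F[1]+(xx-F[0])*(Rr[1]-F[1])/(Rr[0]-F[0]))
m&=(yy<=cut)&(yy>185)&(xx>200)&(xx<258)
h=blob(m,np.array([230,203])); print(h.min(0),h.max(0))
w,e=fit([(b,h,ft)],[s[0],s[1],s[2]-.10,-.22],[0,1,3]); print("foot",w,e)
print(fit([(b,h,ft)],[s[0],s[1],s[2]-.10,-.22],[0,1,2,3]))
i=cv2.imread("pics/scene0.png")[:,:,::-1].copy(); t=blob(masks({"image":i})[0],np.array([213,235])); 
tub=box(.134,.166,-.005,.052)
w2,e2=fit([(b,t,tub)],[.599,-.156,.065,-.21],[0,1,3]); print("tub scene",w2,e2)
go(.6075,-.118,.26,1.571-.22)
E
```

```text
[207 193] [252 216]
foot [ 0.6099 -0.1093  0.1601 -0.1753] 0.22
(array([ 0.6111, -0.1107,  0.1617, -0.2021]), np.float64(0.223))
tub scene [ 0.6001 -0.1547  0.065  -0.2172] 0.037
t 7.95 pos [ 0.6093 -0.115   0.2601] yaw 1.352 tilt [ 2.e-04  1.e-04 -1.e+00] F [ 0.1 -0.3 -5.5] w 0.318 shift [-0.0033 -0.0011  0.0001] turn 0.001
```

Request:
step_arm --series '[-0.003, -0.001, 0, 0, -0.006, -0.001, 0.01, 0, -0.006, -0.001, 0.02, 0, -0.006, -0.001, 0.03, 0, -0.006, -0.001, 0.035, 0, -0.006, -0.001, 0.035, 0]'

```text
time: 8.7
tool_pos: [0.6064, -0.1214, 0.2241]
tcp_rot: [-2.451, -1.963, 0.001]
wrist_force: [-0.1, 0.3, -5.6]
width: 0.319
grip_force: 79.5
```

```bash
python3 - <<'E'
from h import *
go(.6068,-.1205,.225,1.571-.22)
b=viewer.read_camera("scene")
cv2.imwrite("pics/g.png",cv2.resize(b["image"][170:290,150:290][:,:,::-1].copy(),(700,600),interpolation=cv2.INTER_CUBIC))
E
```

```text
t 8.7 pos [ 0.6064 -0.1214  0.2241] yaw 1.351 tilt [ 1.0e-04 -1.5e-03 -1.0e+00] F [-0.1  0.3 -5.6] w 0.319 shift [ 0.001   0.0002 -0.0009] turn -0.0
```

View pics/g.png

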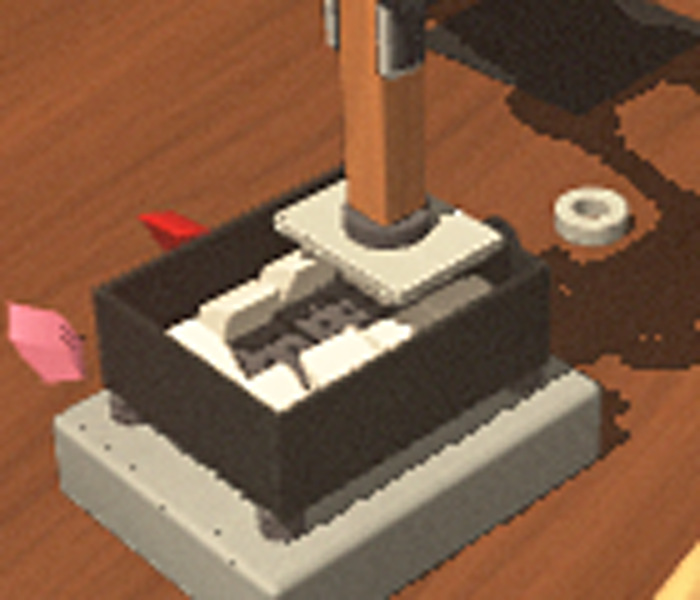

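Using the foot's bottom corners, (502,245) and (395,303), at rim height: the foot is 12 mm from the spout wall (11 ideal) and 20–21 mm from the side wall (22 ideal). Well centred, so descending gently.

Request:
step_arm --series '[0, 0, 0.003, 0, 0, 0, 0.006, 0, 0, 0, 0.009, 0, 0, 0, 0.012, 0, 0, 0, 0.015, 0, 0, 0, 0.018, 0, 0, 0, 0.02, 0, 0, 0, 0.02, 0]'

```text
time: 9.75
tool_pos: [0.6067, -0.1215, 0.2047]
tcp_rot: [-2.451, -1.964, 0.001]
wrist_force: [0.3, 0.8, -5.6]
width: 0.318
grip_force: 79.7
```

Request:
step_arm --series '[0, 0, 0.001, 0, 0, 0, 0.002, 0, 0, 0, 0.003, 0, 0, 0, 0.004, 0, 0, 0, 0.005, 0, 0, 0, 0.006, 0, 0, 0, 0.006, 0]'

```text
time: 10.62
tool_pos: [0.6069, -0.1216, 0.1991]
tcp_rot: [2.452, 1.964, 0.0]
wrist_force: [-0.2, -0.5, -3.7]
width: 0.318
grip_force: 79.6
```

Request:
step_arm --series '[0, 0, 0.001, 0, 0, 0, 0.002, 0, 0, 0, 0.003, 0, 0, 0, 0.004, 0, 0, 0, 0.004, 0]'

```text
time: 11.25
tool_pos: [0.6073, -0.1216, 0.1977]
tcp_rot: [2.451, 1.963, 0.002]
wrist_force: [-3.7, 0.1, 9.6]
width: 0.316
grip_force: 81.4
```

Request:
step_arm --series '[0, 0, 0, 0, 0, 0, 0, 0, 0, 0, 0, 0]'

```text
time: 11.62
tool_pos: [0.6073, -0.1216, 0.1978]
tcp_rot: [2.451, 1.963, 0.002]
wrist_force: [-2.8, 0.8, 9.7]
width: 0.313
grip_force: 81.3
```

```bash
python3 - <<'E'
from h import *
go(.6068,-.1205,.1965,1.571-.22)
print(monitor.read_state()["torque"])
b=viewer.read_camera("scene")
cv2.imwrite("pics/i.png",cv2.resize(b["image"][170:290,150:290][:,:,::-1].copy(),(700,600),interpolation=cv2.INTER_CUBIC))
E
```

```text
t 11.62 pos [ 0.6073 -0.1216  0.1978] yaw 1.351 tilt [ 1.0e-04  1.7e-03 -1.0e+00] F [-2.8  0.8  9.7] w 0.313 shift [ 0.001  -0.0007  0.0013] turn -0.0
[0.45557736 1.43203886 0.05017554]
```

View pics/i.png

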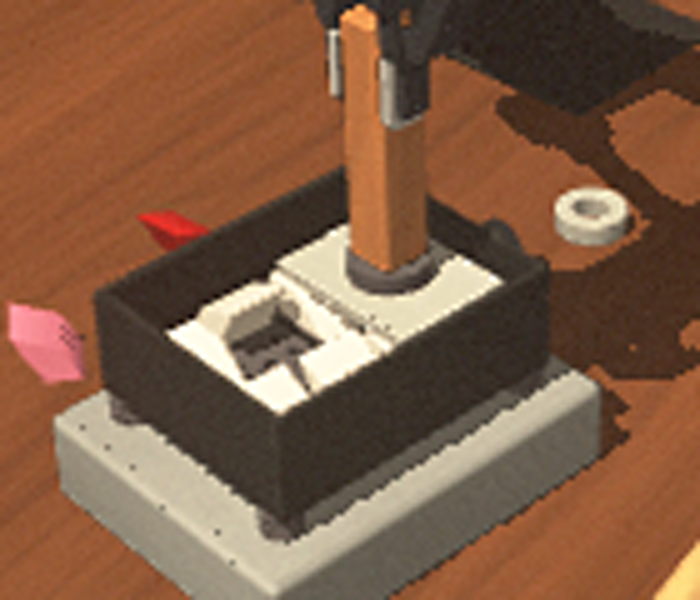

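The foot is down in the spout half, about level with the neighbouring flat chips, and pressing a steady ~15 N. A standing chip could not bear that load. Holding.

Request:
step_arm --series '[0, 0, 0, 0, 0, 0, 0, 0, 0, 0, 0, 0, 0, 0, 0, 0, 0, 0, 0, 0, 0, 0, 0, 0, 0, 0, 0, 0, 0, 0, 0, 0]'

```text
time: 12.68
tool_pos: [0.6073, -0.1216, 0.1977]
tcp_rot: [2.451, 1.963, 0.002]
wrist_force: [-3.6, 0.7, 8.9]
width: 0.319
grip_force: 81.3
```

Request:
step_arm --series '[0, 0, 0.0003, 0, 0, 0, 0.0003, 0, 0, 0, 0.0003, 0, 0, 0, 0.0003, 0, 0, 0, 0.0003, 0, 0, 0, 0.0003, 0, 0, 0, 0.0003, 0, 0, 0, 0.0003, 0]'

```text
time: 13.68
tool_pos: [0.6073, -0.1216, 0.1977]
tcp_rot: [2.451, 1.963, 0.002]
wrist_force: [-2.9, 0.9, 10.0]
width: 0.316
grip_force: 81.4
```

Request:
step_arm --series '[0, 0, -0.003, 0, 0, 0, -0.01, 0, 0, 0, -0.025, 0, 0, 0, -0.04, 0, 0, 0, -0.045, 0, -0.03, 0, -0.045, 0, -0.06, 0, -0.045, 0, -0.078, 0, -0.045, 0]'

```text
time: 14.68
tool_pos: [0.5895, -0.1988, 0.2398]
tcp_rot: [2.452, 1.963, -0.0]
wrist_force: [0.0, 0.4, -5.4]
width: 0.323
grip_force: 79.6
```

Request:
step_arm --series '[0, 0, 0, 0, 0, 0, 0, 0, 0, 0, 0, 0]'

```text
time: 15.05
tool_pos: [0.59, -0.1968, 0.2396]
tcp_rot: [-2.451, -1.965, -0.0]
wrist_force: [0.8, 0.7, -5.8]
width: 0.321
grip_force: 79.6
```

```bash
python3 - <<'E'
from h import *
go(.6068-.0165,-.1205-.0762,.24,1.571-.22)
b=viewer.read_camera("scene")
cv2.imwrite("pics/j.png",cv2.resize(b["image"][170:290,150:290][:,:,::-1].copy(),(700,600),interpolation=cv2.INTER_CUBIC))
E
```

```text
t 15.05 pos [ 0.59   -0.1968  0.2396] yaw 1.352 tilt [ 5.e-04 -2.e-04 -1.e+00] F [ 0.8  0.7 -5.8] w 0.321 shift [ 0.0001  0.0003 -0.0004] turn 0.001
```

View pics/j.png

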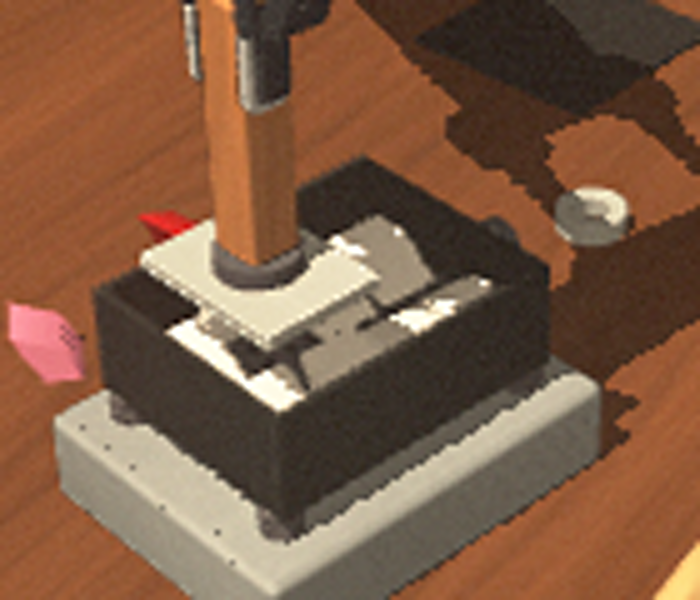

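Spout half: chips around (390,250) lie flat. The foot (corners (378,272), (270,345)) is centred over the other half within a couple of mm. Descending.

Request:
step_arm --series '[0, 0, 0.006, 0, 0, 0, 0.012, 0, 0, 0, 0.018, 0, 0, 0, 0.023, 0, 0, 0, 0.027, 0, 0, 0, 0.03, 0, 0, 0, 0.033, 0, 0, 0, 0.035, 0]'

```text
time: 16.1
tool_pos: [0.5899, -0.1977, 0.2047]
tcp_rot: [2.452, 1.964, 0.0]
wrist_force: [0.5, 0.3, -3.5]
width: 0.315
grip_force: 79.6
```

Request:
step_arm --series '[0, 0, 0.001, 0, 0, 0, 0.002, 0, 0, 0, 0.003, 0, 0, 0, 0.004, 0, 0, 0, 0.004, 0]'

```text
time: 16.73
tool_pos: [0.5897, -0.1976, 0.2006]
tcp_rot: [-2.452, -1.964, 0.0]
wrist_force: [-0.3, 0.6, -4.4]
width: 0.317
grip_force: 79.6
```

Request:
step_arm --series '[0, 0, 0.001, 0, 0, 0, 0.002, 0, 0, 0, 0.003, 0, 0, 0, 0.003, 0, 0, 0, 0.003, 0]'

```text
time: 17.35
tool_pos: [0.5898, -0.1976, 0.1977]
tcp_rot: [-2.452, -1.964, -0.0]
wrist_force: [-0.2, -0.0, -5.6]
width: 0.317
grip_force: 79.6
```

Request:
step_arm --series '[0, 0, 0.001, 0, 0, 0, 0.002, 0, 0, 0, 0.003, 0, 0, 0, 0.003, 0, 0, 0, 0.003, 0]'

```text
time: 17.98
tool_pos: [0.5898, -0.1976, 0.1947]
tcp_rot: [2.452, 1.964, 0.0]
wrist_force: [-0.0, 0.4, -4.4]
width: 0.315
grip_force: 79.7
```

Request:
step_arm --series '[0, 0, 0.001, 0, 0, 0, 0.002, 0, 0, 0, 0.003, 0, 0, 0, 0.003, 0, 0, 0, 0.003, 0]'

```text
time: 18.6
tool_pos: [0.5902, -0.1977, 0.1936]
tcp_rot: [2.451, 1.964, 0.001]
wrist_force: [-2.3, 1.4, 6.2]
width: 0.316
grip_force: 80.9
```

Request:
step_arm --series '[0, 0, 0.0006, 0, 0, 0, 0.0006, 0, 0, 0, 0.0006, 0, 0, 0, 0.0006, 0]'

```text
time: 19.1
tool_pos: [0.5902, -0.1978, 0.1935]
tcp_rot: [2.451, 1.963, 0.001]
wrist_force: [-3.5, 0.9, 7.9]
width: 0.315
grip_force: 81.2
```

Request:
step_arm --series '[0, 0, 0, 0, 0, 0, 0, 0, 0, 0, 0, 0, 0, 0, 0, 0, 0, 0, 0, 0, 0, 0, 0, 0, 0, 0, 0, 0, 0, 0, 0, 0]'

```text
time: 20.1
tool_pos: [0.5902, -0.1978, 0.1934]
tcp_rot: [2.451, 1.963, 0.001]
wrist_force: [-2.8, 0.3, 7.0]
width: 0.316
grip_force: 81.1
```

Request:
step_arm --series '[0, 0, 0, 0, 0, 0, 0, 0, 0, 0, 0, 0, 0, 0, 0, 0, 0, 0, 0, 0, 0, 0, 0, 0, 0, 0, 0, 0, 0, 0, 0, 0]'

```text
time: 21.1
tool_pos: [0.5902, -0.1978, 0.1934]
tcp_rot: [2.451, 1.963, 0.001]
wrist_force: [-3.5, 0.7, 7.6]
width: 0.318
grip_force: 81.0
```

Request:
step_arm --series '[0, 0, 0.0005, 0, 0, 0, 0.0005, 0, 0, 0, 0.0005, 0, 0, 0, 0.0005, 0, 0, 0, 0.0005, 0, 0, 0, 0.0005, 0, 0, 0, 0.0005, 0, 0, 0, 0.0005, 0]'

```text
time: 22.1
tool_pos: [0.5902, -0.1977, 0.1933]
tcp_rot: [2.451, 1.963, 0.001]
wrist_force: [-3.8, 1.1, 9.0]
width: 0.32
grip_force: 81.2
```

Request:
step_arm --series '[0, 0, 0, 0, 0, 0, 0, 0, 0, 0, 0, 0, 0, 0, 0, 0, 0, 0, 0, 0, 0, 0, 0, 0, 0, 0, 0, 0, 0, 0, 0, 0]'

```text
time: 23.1
tool_pos: [0.5902, -0.1978, 0.1933]
tcp_rot: [2.451, 1.963, 0.001]
wrist_force: [-4.5, 1.6, 8.9]
width: 0.319
grip_force: 81.2
```

Request:
step_arm --series '[0, 0, -0.003, 0, 0, 0, -0.01, 0, 0, 0, -0.025, 0, 0, 0, -0.045, 0, 0, 0, -0.065, 0, 0, 0, -0.07, 0, 0, 0, -0.07, 0]'

```text
time: 23.98
tool_pos: [0.5902, -0.1978, 0.2615]
tcp_rot: [2.451, 1.963, 0.001]
wrist_force: [0.0, -0.4, -4.8]
width: 0.317
grip_force: 79.7
```

```bash
python3 - <<'E'
from h import *
go(.4635,.268,.26,1.571-.2)
E
```

```text
t 23.98 pos [ 0.5902 -0.1978  0.2615] yaw 1.351 tilt [-2.0e-04  1.6e-03 -1.0e+00] F [ 0.  -0.4 -4.8] w 0.317 shift [ 0.4269 -0.2253  0.0011] turn -0.02
```

Request:
step_arm --series '[0.04, -0.021, 0, 0, 0.09, -0.048, 0, 0, 0.145, -0.077, 0, 0, 0.2, -0.106, 0, 0, 0.255, -0.135, 0, 0, 0.31, -0.164, 0, 0, 0.365, -0.193, 0, 0, 0.4, -0.212, 0, 0]'

```text
time: 24.98
tool_pos: [0.4684, 0.2413, 0.2596]
tcp_rot: [-2.449, -1.966, 0.002]
wrist_force: [-0.0, 0.2, -5.6]
width: 0.318
grip_force: 79.9
```

Request:
step_arm --series '[0.015, -0.008, 0, 0, 0.026, -0.013, 0, 0, 0.026, -0.013, 0, 0, 0.026, -0.013, 0, 0]'

```text
time: 25.48
tool_pos: [0.4636, 0.2661, 0.2604]
tcp_rot: [2.453, 1.962, -0.001]
wrist_force: [-0.6, -0.1, -4.7]
width: 0.317
grip_force: 79.9
```

```bash
python3 - <<'E'
from h import *
go(.4625,.268,.108,1.571-.2)
a=viewer.read_camera("top");b=viewer.read_camera("scene"); save(a,"top2")
r=lambda i:cv2.resize(np.ascontiguousarray(i[:,:,::-1]),(400,400),interpolation=cv2.INTER_CUBIC)
cv2.imwrite('pics/k.png',np.hstack([r(a["image"][120:220,270:370]),r(b["image"][95:215,210:330])]))
E
```

```text
t 25.48 pos [0.4636 0.2661 0.2604] yaw 1.35 tilt [-8.e-04  1.e-04 -1.e+00] F [-0.6 -0.1 -4.7] w 0.317 shift [ 0.0018 -0.0015  0.1524] turn -0.021
```

View pics/k.png

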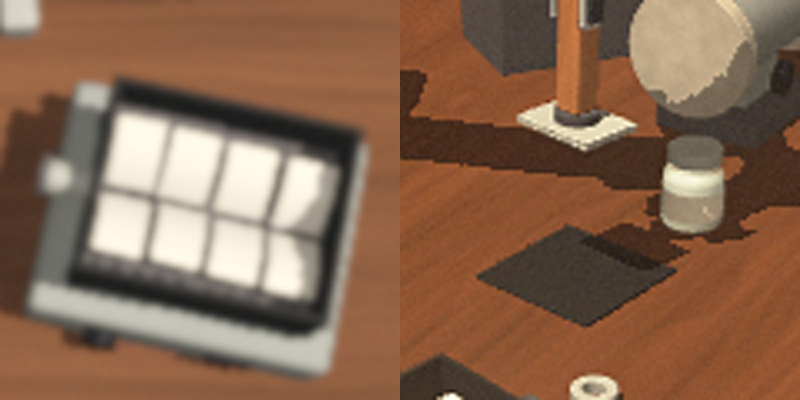

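All eight chips lie flat in a neat 4×2 grid (left half). The tamper (590,120) hangs level above the pad, centred at about (577,275). Lowering.

Request:
step_arm --series '[0.001, 0, 0.03, 0, 0.002, -0.001, 0.07, 0, 0.002, -0.001, 0.11, 0, 0.002, -0.001, 0.135, 0, 0.002, -0.001, 0.148, 0, 0.002, -0.001, 0.151, 0, 0.002, -0.001, 0.153, 0, 0.002, -0.001, 0.154, 0]'

```text
time: 26.58
tool_pos: [0.4636, 0.2698, 0.1079]
tcp_rot: [2.452, 1.964, 0.004]
wrist_force: [0.3, -0.6, -5.2]
width: 0.316
grip_force: 80.0
```

Request:
step_arm --series '[0, 0, 0.0005, 0, 0, 0, 0.001, 0, 0, 0, 0.001, 0]'

```text
time: 26.95
tool_pos: [0.4627, 0.2694, 0.1057]
tcp_rot: [2.452, 1.964, 0.0]
wrist_force: [0.7, -0.3, -5.5]
width: 0.318
grip_force: 80.0
```

Request:
step_arm --series '[0, 0, 0.0005, 0, 0, 0, 0.001, 0, 0, 0, 0.0015, 0, 0, 0, 0.0015, 0]'

```text
time: 27.45
tool_pos: [0.463, 0.2695, 0.1051]
tcp_rot: [2.452, 1.964, 0.001]
wrist_force: [-1.9, -2.2, 4.8]
width: 0.318
grip_force: 81.3
```

Down on the pad. Release, then retreat straight up.

Request:
step_arm --series '[0, 0, -0.001, 0, 0, 0, -0.001, 0, 0, 0, -0.001, 0, 0, 0, -0.001, 0, 0, 0, -0.001, 0, 0, 0, -0.001, 0, 0, 0, -0.001, 0, 0, 0, -0.001, 0]' --gripper 1

```text
time: 28.45
tool_pos: [0.4627, 0.2693, 0.1051]
tcp_rot: [-2.452, -1.964, 0.0]
wrist_force: [-0.6, 0.2, -0.2]
width: 1.002
grip_force: 0.0
```

Request:
step_arm --series '[0, 0, -0.02, 0, 0, 0, -0.05, 0, 0, 0, -0.09, 0, 0, 0, -0.13, 0, 0, 0, -0.17, 0, 0, 0, -0.19, 0, 0, 0, -0.19, 0, 0, 0, -0.19, 0]'

```text
time: 29.45
tool_pos: [0.4618, 0.2689, 0.293]
tcp_rot: [-2.451, -1.964, 0.005]
wrist_force: [-0.9, -0.3, -0.2]
width: 1.001
grip_force: 0.0
```

```bash
python3 - <<'E'
from h import *
go(.4625,.268,.3,1.35)
b=viewer.read_camera("scene");m=masks(b);ft=box(.09,.066,0,.008)
d=viewer.spot_point(b,"tamper")[0];print(d["score"],ray(b,d["point"],.004))
h=blob(m[2],proj(b,[[.463,.271,.004]])[0]);print(fit([(b,h,ft)],[.463,.271,.004,-.22],[0,1,3]))
for q in viewer.boxes_of(b,"tamper")[:1]:print(q, proj(b,[[.463,.271,.154],[.463,.271,.004]]))
E
```

```text
t 29.45 pos [0.4618 0.2689 0.293 ] yaw 1.351 tilt [-0.002  -0.0024 -1.    ] F [-0.9 -0.3 -0.2] w 1.001 shift [-0.0007  0.0008 -0.007 ] turn 0.001
0.76 [0.46398793 0.27691803 0.004     ]
(array([ 0.4609,  0.2723,  0.004 , -0.1844]), np.float64(0.179))
{'extent': [262.8, 159.7, 30.6, 56.6], 'score': 0.87} [[262.36424707 134.11397446]
 [261.67976984 176.27117536]]
```

Tamper stands upright on the pad centre, released, and the chips are flat.

```bash
python3 -c "
from h import *
print(job.finish_job())"
```

```text
the job is handed in; nothing more can be done
None
```

I pressed both halves of the tub with a steady 14–15 N, all eight chips looked flat in the overhead picture, and the tamper stands released near the pad's centre; the job is handed in, but no verdict came back.

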